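Stow the meter and snap the sealed case shut

ROBOT

A 6-joint arm with a two-finger parallel gripper is mounted at the origin on the work surface. World frame = base frame: x ahead of the robot, y to its left, z up, the work surface at z = 0. Lengths are in m, angles in rad, forces in N, time in s.
With the tool pointing down it reaches from about 0.3 to 0.875 m from the base axis. Payload 6.4 kg.
Tool frame: the origin (TCP) lies between the finger pads; the fingertips stand 11 mm ahead of it and the grasp point (between the pads) lies 8 mm behind it; z points along the fingers, y is the line along which they close (so a half turn about z gives the same grasp; the last joint's range is limited). The gripper opens to 88 mm and grips with 3 to 60 N. Pads are 18 mm wide; open, the fingers measure 123 mm over their backs; the gripper's body (75 mm by 187 mm) begins 45 mm behind the grasp point.
Start: joints at [-1.544, 0.181, 1.607, -0, 1.354, -0.206], TCP at [0.133, -0.559, 0.25] pointing down, gripper open.
Joint ranges: [-2.99, 2.99], [-0.89, 2.07], [0.3, 2.58], [-1.14, 4.28], [0, 2.63], [-3.12, 3.12]. Speed limits (rad/s): [2.57, 2.57, 3.01, 3.14, 3.14, 3.14].

INTERFACE

Orientations are given as a 3x3 rotation matrix whose columns are the frame's x, y, z axes.
In Python, from workcell import bot gives the robot as it stands.
- The arm moves only by the tool apply_moves, never from a script. Its argument "rows" is a list of rows, each an object with "delta_pos": the shift along the world's x, y, z in a scale on which 1.0 is 300 mm, a list of three; "angular": the turn, a rotation vector about the world's x, y, z in shares of 360 degrees (1.0 is 360 degrees), a list of three; "grip": the opening, from -1 (shut) to 1 (fully open). A call has 1 to 8 rows; each row is the pose to reach, as a shift and turn from the pose commanded when the call began; what a row does not reach only later rows make up. A row lasts 1/12 s, in which the tool goes at most 41.7 mm and 7.16 degrees, less where a joint would pass 70% of its speed; a pose out of reach is approached as far as the arm can. A shift or turn number past 1, either way, is cut back to 1. A call with a gripper value outside its range is refused whole. The fingers move at their own pace and stop on an object; "grip_force" is the grip in N (left out, the last holds). Time passes only in rows, so rows that repeat a pose let the fingers close. It gives the time, the measured TCP pose, the force, the opening and the grip force at its end, in the units of the state.
- bot.observe(): the state, without advancing time (a new reading comes with each control period).
- bot.read_camera(name): name is "scene" or "side" or "wrist"; returns the picture (420x560x3 uint8, blue, green, red); there is no depth.
- bot.calibration(name): a dict with "fov_y" (degrees; the focal length in pixels is half the picture's height over the tangent of half this angle, whatever the lens; pixels are square), "cx", "cy" (the principal point, pixels), "extrinsics" (4x4, takes a point from world to camera coordinates); the wrist camera has in their place "mount" (4x4, takes a point from camera to tool coordinates, whose origin is the TCP and whose axes are the flange's). Camera axes: x right, y up, looking along -z (the intrinsics and any distortion apply to the point x, -y, -z); pixel columns grow to the right and rows downward; lengths in m; the calibration is good to about 2 mm. A picture is of the moment at which its call begins: read the wrist's pose just before it. calibration takes no time and is no camera call.
- bot.close_job(): hands the job in; it is judged then, once.
The state is a dict: "clock": time; "qpos": joint angles; "dq": joint speeds; "tau": joint torques, N m; "tool_pos": TCP position; "tcp_rot": TCP orientation; "ft_force": force on the tool from outside, world axes, zero at the start; "moment": the same for the moment, N m; "width": opening from 0.0 (shut) to 1.0 (fully open); "gripper_force": force on a finger pad.
Only numpy, scipy, OpenCV 4.12 (cv2) and the standard library are available. Lean on these libraries where they do the work, as an engineer would, in place of code of your own. Each camera call takes 0.05 s, during which the arm holds its last target. There are 200 camera calls.

TASK

Lay the black meter flat in the foam pocket of the orange case, display up, then swing the lid shut and push it down against its rubber gasket until the spring latch has really caught and the lid stays down by itself. The gasket pushes back and the latch tongue is only plastic, so press steadily and never with more than 25 N on the case or lid. Leave the jar, the screwdriver and the cardboard tray where they are.

Things in the scene. Friction and masses are not known exactly. Their poses are not given: they have to be found in the camera images.
- case: Orange instrument case, screwed to the bench, 150 (x) x 220 (y) x 65 mm high, walls 5 mm, open on top. Origin: centre of its underside; x points from the latch side (front, facing the robot) to the hinge side, y along the hinge, z up. Its grey sealing rim and black gasket stand up to 92 mm above the bench; foam fills the inside up to 29 mm above the bench except for the pocket
- pocket (a point): Centre of the floor of the foam pocket, 20 mm above the bench; axes as the case. The pocket is 121 mm (x) by 64 mm (y) and 9 mm deep; the meter goes in lengthwise along x, either way round
- meter: Black handheld meter lying on its back, display up, 105 (x) x 48 (y) x 38 mm high, about 0.28 kg. Origin: centre of its underside; x along its length. Pinch it across its 48 mm width
- lid (a joint): Opening angle of the lid, rad: starts at 1.5 to 1.75 (upright), near 0 when shut. Hinge friction 0.1 N m holds it above about 0.9; below that it falls onto the gasket by its own weight and rests there. It meets the gasket at 0.045 to 0.125. Not latched, it springs back above 0.041 when let go; latched, it stays between -0.034 and 0.034
- lid_hinge (a point): Middle of the hinge line, 75 mm above the bench at the case's +x side; fixed, axes as the case, the line runs along y. The orange lid is 158 mm long from here, 220 wide, 10 thick, 0.22 kg. At angle a its length points along (-cos a, 0, sin a) and its outer face along (sin a, 0, cos a) in the case's axes; its underside lies in the plane through the hinge line
- lid_pad (a point): Centre of the black 40 x 70 mm pressing pad on the lid's outer face, 128 mm from the hinge line, mid width; z: outward normal, x: to the hinge. Pressed here the gasket gives 1 mm per 1 N; after about 11 mm, at 9 to 12 N, the latch snaps in; 0.5 to 1 mm further lie firm bumpers, 14 N per mm. Pressing straight down adds up to 10 N of sideways rubbing: 17 N in all is ample
- latch (a point): Top of the case's front wall at mid width, 65 mm above the bench; axes as the case. Here a black tongue on the lid's front edge snaps under a steel spring bolt. Bolt, rim and gasket are one insert whose height differs by up to 5 mm up or down from start to start and is not measured: the depth at which it seals and latches must be felt
- jar: Amber glass jar with a steel cap, 60 mm across, 60 mm high, loose; leave it. Origin: centre of its underside
- screwdriver: Red-handled screwdriver, 180 mm long along its x, 26 mm thick, loose; leave it. Origin: under its middle, on the bench
- tray: Open cardboard tray 90 x 130 x 40 mm, loose; leave it. Origin: centre of its underside
Mind the look-alikes: they are no part of the job. What is meant by the meter is not pink, and is the smaller of those in its own colour.

How it is judged:
By the outcome, as a careful person would: the job done as asked, in the order asked, and still so for the second after the job is handed in, with the robot touching nothing.
It also fails if it takes over 64 s, if anything falls off the work surface, if the arm or the gripper's body presses on something with over 40 N, if the wrist force passes 120 N, or if a joint passes its speed limit or range.

## Working session

There is one attempt and no reset: what is moved stays moved. The work goes in short steps, Python scripts to look and compute and a tool call to move; the robot and the scene stay as the last step left them, time stands still between calls to the robot, and variables do not carry over. Pictures are saved under pics/ and viewed, at most 10 in all, crops included, and the job is handed in when it is done.

Besides the shell and the picture viewer there is one more tool, called as a command line: name --argument value ..., lists and objects as JSON in quotes. apply_moves: Moves the arm, as the interface text tells. Its arguments: {"type":"object","properties":{"rows":{"type":"array"},"grip_force":{"type":"number"}},"required":["rows"]}

```bash
mkdir -p pics && ls && python3 - <<'E'
from workcell import bot
import cv2,numpy as np
np.set_printoptions(precision=4,suppress=True)
s=bot.observe();print(s)
for n in("scene","side","wrist"):
    im=bot.read_camera(n);cv2.imwrite(f"pics/{n}0.png",im);print(n,bot.calibration(n))
E
```

```text
pics
{'clock': 0.0, 'qpos': array([-1.5443,  0.1815,  1.608 ,  0.    ,  1.3538, -0.2063]), 'dq': array([ 0.0017, -0.0002,  0.0005, -0.0003, -0.0011, -0.0002]), 'tau': array([ -0.0016, -43.387 , -34.1844,   0.0701,   0.0386,  -0.0001]), 'tool_pos': array([ 0.1326, -0.559 ,  0.2488]), 'tcp_rot': array([[ 0.973 ,  0.2307, -0.    ],
       [ 0.2307, -0.973 ,  0.0017],
       [ 0.0004, -0.0017, -1.    ]]), 'ft_force': array([0.0681, 0.8181, 0.257 ]), 'moment': array([-0.0073, -0.0337,  0.0392]), 'gripper_force': 0.0, 'width': 1.0000417153226335}
scene {'fov_y': 48.79100862543916, 'cx': 279.0693332431635, 'cy': 203.22128333706524, 'extrinsics': array([[ 0.8198,  0.5722, -0.0218, -0.4029],
       [-0.3864,  0.581 ,  0.7163,  0.0721],
       [ 0.4226, -0.5788,  0.6975, -1.352 ],
       [ 0.    ,  0.    ,  0.    ,  1.    ]])}
side {'fov_y': 42.47715865957831, 'cx': 284.02112310334974, 'cy': 201.6218091715686, 'extrinsics': array([[-0.8082, -0.5887,  0.0172,  0.3985],
       [ 0.4219, -0.5584,  0.7143, -0.2111],
       [-0.4109,  0.5845,  0.6996, -1.2996],
       [ 0.    ,  0.    ,  0.    ,  1.    ]])}
wrist {'fov_y': 65.2607034171181, 'cx': 281.1544468699619, 'cy': 214.39016514139354, 'mount': array([[ 0.0001,  0.9532,  0.3023,  0.0775],
       [ 1.    , -0.0004,  0.0008,  0.0001],
       [ 0.0008,  0.3023, -0.9532, -0.1355],
       [ 0.    ,  0.    ,  0.    ,  1.    ]])}
```

View pics/scene0.png

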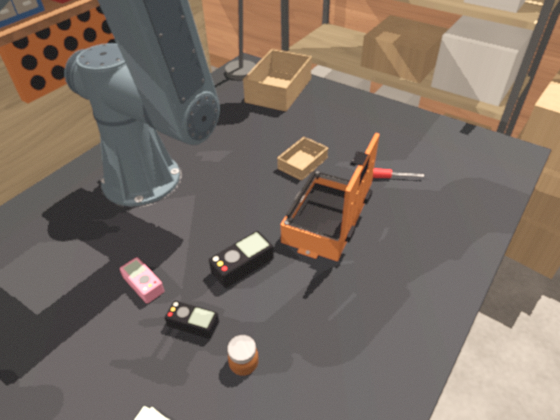

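View pics/side0.png

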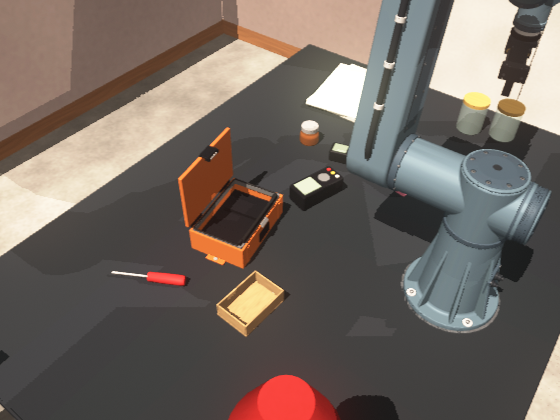

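```bash
cat > h.py <<'E'
from workcell import bot
import cv2,numpy as np
np.set_printoptions(precision=4,suppress=True)
def K(n):
    c=bot.calibration(n);f=210/np.tan(np.radians(c["fov_y"]/2));return f,c["cx"],c["cy"]
def pose(n,s=None):
    """camera -> world (R,t)"""
    c=bot.calibration(n)
    if n=="wrist":
        s=s or bot.observe();T=np.eye(4);T[:3,:3]=s["tcp_rot"];T[:3,3]=s["tool_pos"];M=T@c["mount"]
    else: M=np.linalg.inv(c["extrinsics"])
    return M[:3,:3],M[:3,3]
def ray(n,p,P=None):
    f,cx,cy=K(n);R,t=P or pose(n);p=np.atleast_2d(np.array(p,float))
    d=np.c_[(p[:,0]-cx)/f,-(p[:,1]-cy)/f,-np.ones(len(p))]@R.T
    return t,d/np.linalg.norm(d,axis=1)[:,None]
def onz(n,p,z,P=None):
    t,d=ray(n,p,P);return t+d*((z-t[2])/d[:,2])[:,None]
def proj(n,X,P=None):
    f,cx,cy=K(n);R,t=P or pose(n);c=(np.atleast_2d(X)-t)@R
    return np.c_[cx-f*c[:,0]/c[:,2],cy+f*c[:,1]/c[:,2]]
def tri(rs):
    A=np.zeros((3,3));b=np.zeros(3)
    for t,d in rs:
        Q=np.eye(3)-np.outer(d,d);A+=Q;b+=Q@t
    return np.linalg.solve(A,b)
E
python3 - <<'E'
from h import *
print(onz("scene",[[192,319],[242,258],[142,280],[242,355],[140,195]],0.03))
print(onz("side",[[340,152],[317,185],[450,300]],0.03))
im=cv2.imread("pics/scene0.png");a=cv2.resize(im[240:380,110:310],None,fx=2.9,fy=2.9,interpolation=2)
b=cv2.resize(im[130:270,260:400],None,fx=2.9,fy=2.9,interpolation=2)
cv2.imwrite("pics/crop1.png",cv2.resize(im[130:390,110:440],(761,600),interpolation=2))
s=cv2.imread("pics/side0.png");cv2.imwrite("pics/crop2.png",cv2.resize(s[115:275,150:363],(799,600),interpolation=2))
E
```

```text
[[ 0.4604 -0.2754  0.03  ]
 [ 0.4461 -0.0868  0.03  ]
 [ 0.2966 -0.2643  0.03  ]
 [ 0.5982 -0.2801  0.03  ]
 [ 0.0802 -0.0694  0.03  ]]
[[ 0.4693 -0.2512  0.03  ]
 [ 0.4435 -0.0878  0.03  ]
 [-0.0164  0.0527  0.03  ]]
```

View pics/crop1.png

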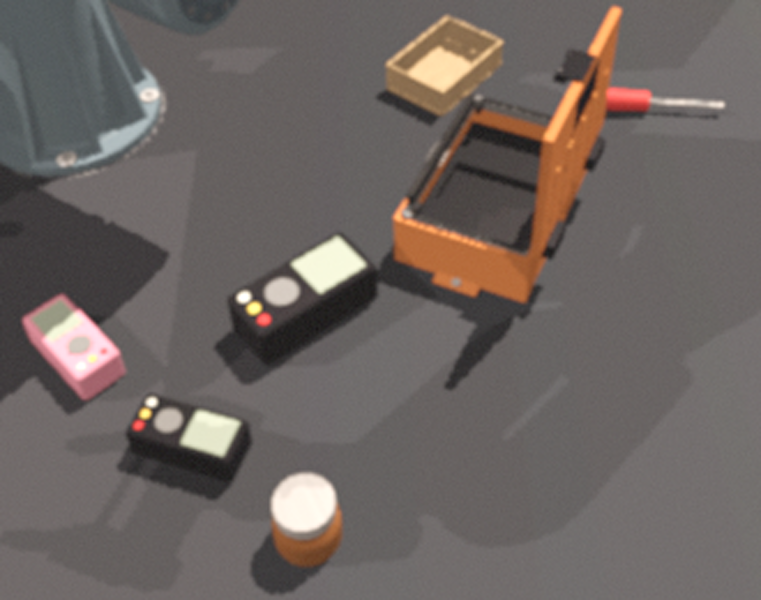

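View pics/crop2.png

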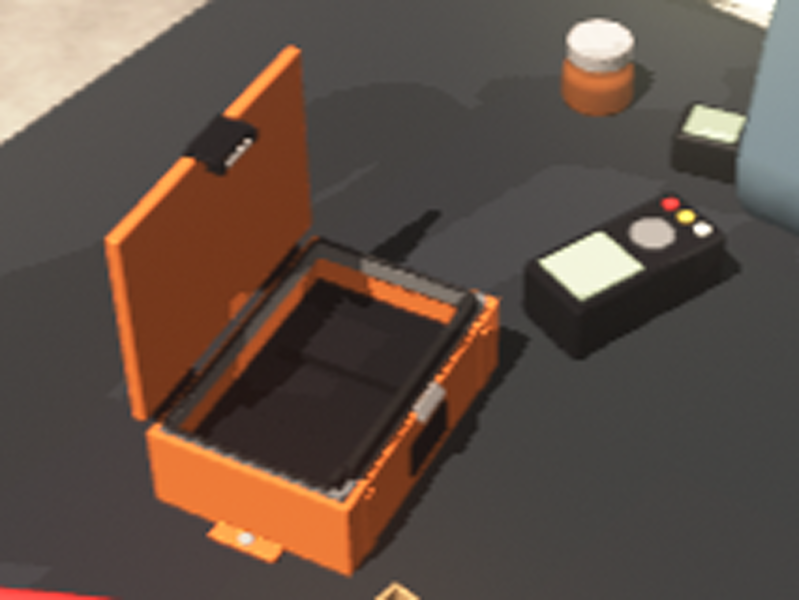

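Candidates in the scene picture: small black meter (192,319), larger black meter (242,258) and pink meter (142,280). The enlarged crop confirms that the small black one at (192,319) fits, being not pink and the smaller of the two black ones. The case is at (330,215) with its lid upright, the latch bolt faces the robot, and the tray is at (303,158) and the jar at (242,355).

```bash
cat > fit1.py <<'E'
from h import *
from scipy.optimize import least_squares
A=lambda p:(np.array(p)/3.751+[150,115]).tolist()
B=lambda p:(np.array(p)/2.306+[110,130]).tolist()
# (camera, pixel, kind, local)
O=[("side",A((352,574)),0,(-.075,.11,0)),("side",A((350,507)),0,(-.075,.11,.065)),("side",A((150,432)),0,(.075,.11,.065)),("side",A((157,497)),0,(.075,.11,0)),
("side",A((498,300)),0,(-.075,-.11,.065)),("side",A((108,240)),1,(.158,.11,0)),("side",A((298,48)),1,(.158,-.11,0.005)),
("scene",B((397,213)),0,(-.075,-.11,.065)),("scene",B((397,260)),0,(-.075,-.11,0)),("scene",B((527,299)),0,(.075,-.11,0)),("scene",B((620,12)),1,(.158,.11,.01)),("scene",B((545,133)),1,(.158,-.11,0))]
def X(v,k,l):
    x,y,w,a=v
    if k: l=(.075-np.cos(a)*l[0]+np.sin(a)*l[2],l[1],.075+np.sin(a)*l[0]+np.cos(a)*l[2])
    c,s=np.cos(w),np.sin(w);return np.array([x+c*l[0]-s*l[1],y+s*l[0]+c*l[1],l[2]])
def r(v): return np.concatenate([(proj(n,X(v,k,l))[0]-p) for n,p,k,l in O])
s=least_squares(r,[.55,.1,0,1.6],loss="soft_l1")
print(s.x);print(r(s.x).reshape(-1,2))
E
python3 fit1.py; python3 - <<'E'
from h import *
B=lambda p:(np.array(p)/2.306+[110,130])
q=onz("scene",B([[128,430],[226,470],[250,432],[146,396]]),.038);print(q,q.mean(0),np.degrees(np.arctan2(*(q[1]-q[0])[1::-1])),np.degrees(np.arctan2(*(q[2]-q[3])[1::-1])))
q=onz("scene",B([[305,497]]),.06);print("jar",q)
q=onz("scene",B([[229,300],[268,345],[376,275],[340,237]]),.045);print("big",q)
q=onz("scene",B([[387,66],[437,103],[503,45],[450,17]]),.04);print("tray",q)
E
```

```text
[0.5317 0.1516 0.1873 1.5751]
[[-0.1478 -0.1934]
 [-0.568   0.5594]
 [-0.7614  0.0626]
 [ 0.0588 -0.0302]
 [-0.4122 -1.168 ]
 [ 2.3075  0.6439]
 [-1.8505 -1.1868]
 [-1.0919  1.1045]
 [-0.6063 -1.5887]
 [-0.3611 -0.1134]
 [ 0.5478 -3.3051]
 [-0.2891  0.8671]]
[[ 0.4143 -0.3053  0.038 ]
 [ 0.5154 -0.2856  0.038 ]
 [ 0.508  -0.2443  0.038 ]
 [ 0.4021 -0.2695  0.038 ]] [ 0.4599 -0.2762  0.038 ] 11.01966989022075 13.407196932727697
jar [[ 0.5981 -0.2753  0.06  ]]
big [[ 0.3956 -0.1428  0.045 ]
 [ 0.4635 -0.1637  0.045 ]
 [ 0.4992 -0.0341  0.045 ]
 [ 0.4372 -0.0127  0.045 ]]
tray [[0.3101 0.2551 0.04  ]
 [0.4012 0.2301 0.04  ]
 [0.4096 0.3717 0.04  ]
 [0.3205 0.3853 0.04  ]]
```

The manual's scale: shifts go in shares of 300 mm and turns go in shares of 360 degrees. Converting my numbers, 250 mm / 300 = 0.8333, 220 mm / 300 = 0.7333, 56 degrees / 360 = 0.1556.

apply_moves --rows '[{"delta_pos":[0.1333,0,0],"angular":[0,0,0.0194]},{"delta_pos":[0.2333,0.0833,0],"angular":[0,0,0.0389]},{"delta_pos":[0.3333,0.1733,0],"angular":[0,0,0.0583]},{"delta_pos":[0.4333,0.26,0],"angular":[0,0,0.0778]},{"delta_pos":[0.5333,0.35,0],"angular":[0,0,0.0972]},{"delta_pos":[0.6333,0.44,0],"angular":[0,0,0.1167]},{"delta_pos":[0.7333,0.5333,0],"angular":[0,0,0.1361]},{"delta_pos":[0.8333,0.6267,0],"angular":[0,0,0.1556]}]'

```text
validation failed for argument at $.ro...
```

Scaled: 95 mm / 300 = 0.3167, 80 mm / 300 = 0.2667, 56 degrees / 360 = 0.1556.

apply_moves --rows '[{"delta_pos":[0.05,0.04,0],"angular":[0,0,0.0194]},{"delta_pos":[0.1,0.08,0],"angular":[0,0,0.0389]},{"delta_pos":[0.1333,0.12,0],"angular":[0,0,0.0583]},{"delta_pos":[0.1667,0.1533,0],"angular":[0,0,0.0778]},{"delta_pos":[0.2,0.1867,0],"angular":[0,0,0.0972]},{"delta_pos":[0.2267,0.22,0],"angular":[0,0,0.1167]},{"delta_pos":[0.2433,0.2667,0],"angular":[0,0,0.1361]},{"delta_pos":[0.2567,0.3167,0],"angular":[0,0,0.1556]}]'

```text
validation failed for argument at $.ro...
```

Scaled: 56 degrees / 360 = 0.1556.

apply_moves --rows '[{"delta_pos":[0,0,0],"angular":[0,0,0.0194]},{"delta_pos":[0,0,0],"angular":[0,0,0.0389]},{"delta_pos":[0,0,0],"angular":[0,0,0.0583]},{"delta_pos":[0,0,0],"angular":[0,0,0.0778]},{"delta_pos":[0,0,0],"angular":[0,0,0.0972]},{"delta_pos":[0,0,0],"angular":[0,0,0.1167]},{"delta_pos":[0,0,0],"angular":[0,0,0.1361]},{"delta_pos":[0,0,0],"angular":[0,0,0.1556]}]'

```text
validation failed for argument at $.ro...
```

Grip is needed in every row.

Scaled: 250 mm / 300 = 0.8333, 220 mm / 300 = 0.7333, 56 degrees / 360 = 0.1556.

apply_moves --rows '[{"delta_pos":[0.1333,0,0],"angular":[0,0,0.0194],"grip":1},{"delta_pos":[0.2333,0.0833,0],"angular":[0,0,0.0389],"grip":1},{"delta_pos":[0.3333,0.1733,0],"angular":[0,0,0.0583],"grip":1},{"delta_pos":[0.4333,0.26,0],"angular":[0,0,0.0778],"grip":1},{"delta_pos":[0.5333,0.35,0],"angular":[0,0,0.0972],"grip":1},{"delta_pos":[0.6333,0.44,0],"angular":[0,0,0.1167],"grip":1},{"delta_pos":[0.7333,0.5333,0],"angular":[0,0,0.1361],"grip":1},{"delta_pos":[0.8333,0.6267,0],"angular":[0,0,0.1556],"grip":1}]'

```text
clock: 0.82
tool_pos: [0.3837, -0.3698, 0.2496]
tcp_rot: [[0.347, 0.938, -0.0], [0.938, -0.347, 0.0], [0.0, -0.0, -1.0]]
ft_force: [0.3, -1.2, 1.2]
width: 1.0
gripper_force: 0.0
```

Scaled: 95 mm / 300 = 0.3167, 80 mm / 300 = 0.2667, 56 degrees / 360 = 0.1556.

apply_moves --rows '[{"delta_pos":[0.05,0.04,0],"angular":[0,0,0.0194],"grip":1},{"delta_pos":[0.1,0.08,0],"angular":[0,0,0.0389],"grip":1},{"delta_pos":[0.1333,0.12,0],"angular":[0,0,0.0583],"grip":1},{"delta_pos":[0.1667,0.1533,0],"angular":[0,0,0.0778],"grip":1},{"delta_pos":[0.2,0.1867,0],"angular":[0,0,0.0972],"grip":1},{"delta_pos":[0.2267,0.22,0],"angular":[0,0,0.1167],"grip":1},{"delta_pos":[0.2433,0.2667,0],"angular":[0,0,0.1361],"grip":1},{"delta_pos":[0.2567,0.3167,0],"angular":[0,0,0.1556],"grip":1}]'

```text
clock: 1.48
tool_pos: [0.4599, -0.2759, 0.2493]
tcp_rot: [[-0.583, 0.812, -0.0], [0.812, 0.583, 0.0], [0.001, -0.0, -1.0]]
ft_force: [-0.3, -1.0, -0.3]
width: 1.003
gripper_force: 0.0
```

```bash
python3 - <<'E'
from h import *
import pickle
s=bot.observe();print(s["clock"],s["tool_pos"],s["qpos"]);im=bot.read_camera("wrist");cv2.imwrite("pics/w1.png",im);pickle.dump(s,open("w1.pkl","wb"))
E
```

```text
1.4833 [ 0.4599 -0.2759  0.2493] [-0.7618  0.0953  1.7041 -0.      1.3429 -1.3845]
```

Scaled: 56 degrees / 360 = 0.1556.

apply_moves --rows '[{"delta_pos":[0,0,0],"angular":[0,0,0.0194],"grip":1},{"delta_pos":[0,0,0],"angular":[0,0,0.0389],"grip":1},{"delta_pos":[0,0,0],"angular":[0,0,0.0583],"grip":1},{"delta_pos":[0,0,0],"angular":[0,0,0.0778],"grip":1},{"delta_pos":[0,0,0],"angular":[0,0,0.0972],"grip":1},{"delta_pos":[0,0,0],"angular":[0,0,0.1167],"grip":1},{"delta_pos":[0,0,0],"angular":[0,0,0.1361],"grip":1},{"delta_pos":[0,0,0],"angular":[0,0,0.1556],"grip":1}]'

```text
clock: 2.2
tool_pos: [0.4594, -0.2768, 0.2494]
tcp_rot: [[-1.0, -0.026, -0.0], [-0.026, 1.0, 0.0], [0.0, 0.0, -1.0]]
ft_force: [0.4, -0.1, -0.1]
width: 0.999
gripper_force: 0.0
```

```bash
python3 - <<'E'
from h import *
import pickle
s=bot.observe();print(s["clock"],s["tool_pos"],s["qpos"],s["tcp_rot"]);im=bot.read_camera("wrist");cv2.imwrite("pics/w2.png",im);pickle.dump(s,open("w2.pkl","wb"))
a=cv2.imread("pics/w1.png")
cv2.imwrite("pics/w12.png",cv2.resize(np.hstack([a,im]),(800,300),interpolation=cv2.INTER_AREA))
E
```

```text
2.2 [ 0.4594 -0.2768  0.2494] [-0.7637  0.095   1.704  -0.0001  1.343  -2.3607] [[-0.9997 -0.0263 -0.0004]
 [-0.0263  0.9997  0.0002]
 [ 0.0004  0.0002 -1.    ]]
```

View pics/w12.png

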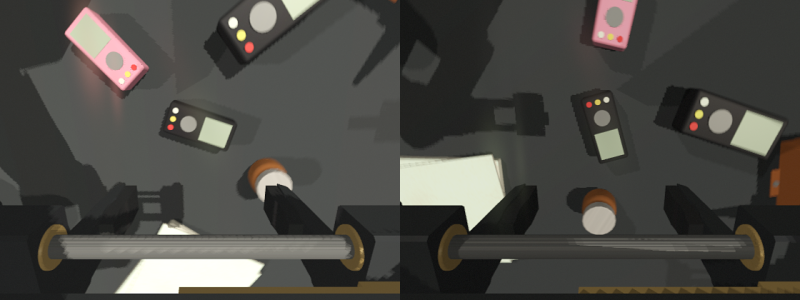

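The left view (wrist 1) shows the small black meter at about (198,126) and the right view (wrist 2) at about (600,127), each with a light display and three buttons. The jar is well clear at (600,212).

```bash
python3 - <<'E'
from h import *
import pickle
Rs=[];Bs=[];Ps=[]
for n in("w1","w2"):
    im=cv2.imread(f"pics/{n}.png");s=pickle.load(open(n+".pkl","rb"));P=pose("wrist",s);Ps.append(P)
    c=proj("wrist",[.46,-.276,.038],P)[0]
    g=cv2.cvtColor(im,cv2.COLOR_BGR2GRAY)
    m=np.zeros_like(g);x,y=c.astype(int);m[y-75:y+75,x-75:x+75]=1
    t=((g>150)*m).astype(np.uint8);k,l,st,ce=cv2.connectedComponentsWithStats(t)
    i=1+np.argmax(st[1:,4]);r=cv2.minAreaRect(np.argwhere(l==i)[:,::-1].astype(np.float32))
    d=((g<62)*m).astype(np.uint8)
    print(n,"proj",c,"disp",r,[(ce[j].round(1),st[j,4]) for j in range(1,k)])
    Rs.append([q[0] if q.ndim>1 else q for q in ray("wrist",r[0],P)])
    hsv=cv2.cvtColor(im,cv2.COLOR_BGR2HSV)
    t=(((hsv[...,1]>130)&(hsv[...,2]>120)&((hsv[...,0]<8)|(hsv[...,0]>172)))*m).astype(np.uint8);k,l,st,ce=cv2.connectedComponentsWithStats(t)
    i=1+np.argmax(st[1:,4]);print("red",ce[i],st[i,4]);Bs.append([q[0] if q.ndim>1 else q for q in ray("wrist",ce[i],P)])
    pts=cv2.boxPoints(r);w=onz("wrist",pts,.038,P);print(w, "sides",np.linalg.norm(w[1]-w[0]),np.linalg.norm(w[2]-w[1]))
print("display centre",tri(Rs),"red",tri(Bs))
a=[cv2.resize(cv2.imread(f"pics/{n}.png")[y-70:y+70,x-70:x+70],(400,400),interpolation=2) for n,P in zip(("w1","w2"),Ps) for x,y in [proj("wrist",[.46,-.276,.038],P)[0].astype(int)]]
cv2.imwrite("pics/mm.png",np.hstack(a))
E
```

```text
w1 proj [281.2004 187.6021] disp ((301.050048828125, 185.35000610351562), (39.528465270996094, 33.5201416015625), 18.434947967529297) [(array([245.2, 154.4]), np.int32(60)), (array([241.9, 166.2]), np.int32(55)), (array([263.4, 173.3]), np.int32(378)), (array([300.8, 185.2]), np.int32(1322))]
red [238.3226 177.5806] 62
[[ 0.4611 -0.2854  0.038 ]
 [ 0.4501 -0.2506  0.038 ]
 [ 0.4905 -0.2381  0.038 ]
 [ 0.5029 -0.2728  0.038 ]] sides 0.0364064778344781 0.04233924283549221
w2 proj [281.8724 188.0064] disp ((293.0093994140625, 201.72157287597656), (36.56523895263672, 32.543060302734375), 74.57783508300781) [(array([288.5, 139.4]), np.int32(50)), (array([276.3, 142.8]), np.int32(46)), (array([293. , 201.6]), np.int32(1185))]
red [264.2679 146.3036] 56
[[ 0.4607 -0.2862  0.038 ]
 [ 0.4503 -0.2527  0.038 ]
 [ 0.4897 -0.24    0.038 ]
 [ 0.5008 -0.2745  0.038 ]] sides 0.03506987885461067 0.04138496243130922
display centre [ 0.4777 -0.2629  0.0281] red [ 0.4166 -0.2957  0.0306]
```

View pics/mm.png

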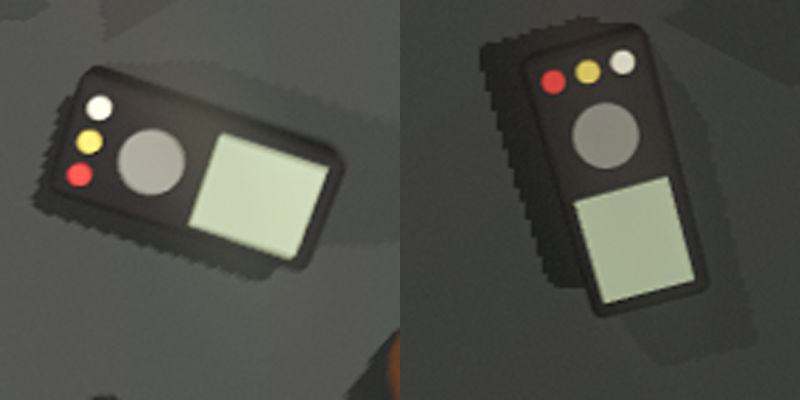

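The crop shows the black meter's top face, with corners in the right half at about (127,58), (245,28), (308,285) and (200,316). The display is up and the shape is clean.

```bash
python3 - <<'E'
from h import *
import pickle
P=[pose("wrist",pickle.load(open(n+".pkl","rb"))) for n in("w1","w2")]
for n,P_,c,o in(("w1",P[0],[[95,66],[344,158],[303,268],[52,190]],(211,117)),("w2",P[1],[[127,58],[245,28],[308,285],[200,316]],(211,118))):
    q=onz("wrist",np.array(c)/2.857+o,.038,P_)
    print(n,q,q.mean(0),[np.linalg.norm(q[i]-q[i-1]).round(4) for i in range(4)])
r=lambda n,p,P=None:[x.ravel() for x in ray(n,p,P)]
sc=r("scene",np.array((211,433))/2.306+[110,130])
R=[r("wrist",(301,185.3),P[0]),r("wrist",(293,201.7),P[1])]
print("3-view",tri(R+[sc]),tri([R[0],sc]),tri([R[1],sc]))
# yaw from display + buttons/dial in w1,w2
for p,P_ in(([[301,185.3],[263.4,173.3]],P[0]),([[293,201.7],[605/2.857-400/2.857+211,135/2.857+118]],P[1])):
    q=onz("wrist",p,.038,P_);d=q[0]-q[1];print("yaw",np.degrees(np.arctan2(d[1],d[0])),q)
E
```

```text
w1 [[ 0.3996 -0.2575  0.038 ]
 [ 0.4937 -0.2312  0.038 ]
 [ 0.5075 -0.2742  0.038 ]
 [ 0.4119 -0.305   0.038 ]] [ 0.4532 -0.267   0.038 ] [np.float64(0.0491), np.float64(0.0977), np.float64(0.0451), np.float64(0.1004)]
w2 [[ 0.4082 -0.3047  0.038 ]
 [ 0.3966 -0.2625  0.038 ]
 [ 0.4928 -0.234   0.038 ]
 [ 0.5067 -0.2757  0.038 ]] [ 0.4511 -0.2692  0.038 ] [np.float64(0.1027), np.float64(0.0438), np.float64(0.1003), np.float64(0.044)]
3-view [ 0.4766 -0.2628  0.0325] [ 0.4766 -0.2626  0.0326] [ 0.4765 -0.2631  0.0328]
yaw 17.749676996870857 [[ 0.4759 -0.2615  0.038 ]
 [ 0.4355 -0.2744  0.038 ]]
yaw 17.2732892743873 [[ 0.475  -0.2634  0.038 ]
 [ 0.4353 -0.2757  0.038 ]]
```

Scaled: -224.5 mm / 300 = -0.7483, -6.5 mm / 300 = -0.0217, 15.7 degrees / 360 = 0.0436.

apply_moves --rows '[{"delta_pos":[-0.01,0.0133,-0.1],"angular":[0,0,0.0194],"grip":1},{"delta_pos":[-0.0217,0.03,-0.2167],"angular":[0,0,0.0389],"grip":1},{"delta_pos":[-0.0217,0.03,-0.35],"angular":[0,0,0.0436],"grip":1},{"delta_pos":[-0.0217,0.03,-0.4667],"angular":[0,0,0.0436],"grip":1},{"delta_pos":[-0.0217,0.03,-0.5667],"angular":[0,0,0.0436],"grip":1},{"delta_pos":[-0.0217,0.03,-0.65],"angular":[0,0,0.0436],"grip":1},{"delta_pos":[-0.0217,0.03,-0.7167],"angular":[0,0,0.0436],"grip":1},{"delta_pos":[-0.0217,0.03,-0.7483],"angular":[0,0,0.0436],"grip":1}]'

```text
clock: 2.92
tool_pos: [0.4514, -0.2664, 0.0222]
tcp_rot: [[-0.958, -0.288, -0.003], [-0.288, 0.958, 0.003], [0.002, 0.004, -1.0]]
ft_force: [-1.2, 0.4, 0.2]
width: 0.999
gripper_force: 0.0
```

apply_moves --rows '[{"delta_pos":[0,0,0],"angular":[0,0,0],"grip":1},{"delta_pos":[0,0,0],"angular":[0,0,0],"grip":0.3},{"delta_pos":[0,0,0],"angular":[0,0,0],"grip":0},{"delta_pos":[0,0,0],"angular":[0,0,0],"grip":-0.2},{"delta_pos":[0,0,0],"angular":[0,0,0],"grip":-0.5},{"delta_pos":[0,0,0],"angular":[0,0,0],"grip":-0.5},{"delta_pos":[0,0,0],"angular":[0,0,0],"grip":-0.5}]' --grip_force 20

```text
clock: 3.5
tool_pos: [0.4538, -0.2681, 0.0261]
tcp_rot: [[-0.956, -0.293, 0.001], [-0.293, 0.956, -0.002], [-0.001, -0.002, -1.0]]
ft_force: [1.7, -2.2, 1.0]
width: 0.57
gripper_force: 0.9
```

apply_moves --rows '[{"delta_pos":[0,0,0],"angular":[0,0,0],"grip":-0.5},{"delta_pos":[0,0,0],"angular":[0,0,0],"grip":-0.5},{"delta_pos":[0,0,0],"angular":[0,0,0],"grip":-0.5}]'

```text
clock: 3.75
tool_pos: [0.4538, -0.2682, 0.026]
tcp_rot: [[-0.956, -0.293, 0.001], [-0.293, 0.956, -0.001], [-0.001, -0.002, -1.0]]
ft_force: [-0.3, -0.8, 6.1]
width: 0.544
gripper_force: 20.0
```

Scaled: 235 mm / 300 = 0.7833, 215 mm / 300 = 0.7167.

apply_moves --rows '[{"delta_pos":[0,0,0.05],"angular":[0,0,0],"grip":-0.5},{"delta_pos":[0,0,0.1333],"angular":[0,0,0],"grip":-0.5},{"delta_pos":[0,0,0.25],"angular":[0,0,0],"grip":-0.5},{"delta_pos":[0,0,0.3833],"angular":[0,0,0],"grip":-0.5},{"delta_pos":[0,0,0.5],"angular":[0,0,0],"grip":-0.5},{"delta_pos":[0,0,0.6167],"angular":[0,0,0],"grip":-0.5},{"delta_pos":[0,0,0.7167],"angular":[0,0,0],"grip":-0.5},{"delta_pos":[0,0,0.7833],"angular":[0,0,0],"grip":-0.5}]'

```text
clock: 4.42
tool_pos: [0.4533, -0.2674, 0.2627]
tcp_rot: [[-0.956, -0.293, 0.001], [-0.293, 0.956, -0.001], [-0.001, -0.001, -1.0]]
ft_force: [0.9, -0.8, -3.6]
width: 0.543
gripper_force: 20.0
```

Scaled: 300 mm / 300 = 1, 260 mm / 300 = 0.8667, -6.3 degrees / 360 = -0.0175.

apply_moves --rows '[{"delta_pos":[0.0167,0.0833,0.0167],"angular":[0,0,-0.0028],"grip":-0.5},{"delta_pos":[0.04,0.2,0.05],"angular":[0,0,-0.0056],"grip":-0.5},{"delta_pos":[0.0667,0.3333,0.0833],"angular":[0,0,-0.0083],"grip":-0.5},{"delta_pos":[0.0933,0.4667,0.1267],"angular":[0,0,-0.0111],"grip":-0.5},{"delta_pos":[0.12,0.6,0.1267],"angular":[0,0,-0.0139],"grip":-0.5},{"delta_pos":[0.1467,0.7333,0.1267],"angular":[0,0,-0.0175],"grip":-0.5},{"delta_pos":[0.1733,0.8667,0.1267],"angular":[0,0,-0.0175],"grip":-0.5},{"delta_pos":[0.2,1,0.1267],"angular":[0,0,-0.0175],"grip":-0.5}]'

```text
clock: 5.08
tool_pos: [0.5121, 0.0348, 0.297]
tcp_rot: [[-0.983, -0.186, -0.003], [-0.186, 0.983, 0.001], [0.002, 0.001, -1.0]]
ft_force: [0.7, 0.0, -4.0]
width: 0.545
gripper_force: 20.0
```

Scaled: 120 mm / 300 = 0.4, 100 mm / 300 = 0.3333.

apply_moves --rows '[{"delta_pos":[0.0233,0.1333,0],"angular":[0,0,0],"grip":-0.5},{"delta_pos":[0.04,0.25,0],"angular":[0,0,0],"grip":-0.5},{"delta_pos":[0.0533,0.3333,0],"angular":[0,0,0],"grip":-0.5},{"delta_pos":[0.0617,0.4,0],"angular":[0,0,0],"grip":-0.5},{"delta_pos":[0.0617,0.4,0],"angular":[0,0,0],"grip":-0.5},{"delta_pos":[0.0617,0.4,0],"angular":[0,0,0],"grip":-0.5},{"delta_pos":[0.0617,0.4,0],"angular":[0,0,0],"grip":-0.5}]'

```text
clock: 5.67
tool_pos: [0.531, 0.152, 0.2971]
tcp_rot: [[-0.982, -0.187, -0.002], [-0.186, 0.982, -0.001], [0.002, -0.0, -1.0]]
ft_force: [-0.1, -0.2, -3.7]
width: 0.537
gripper_force: 20.0
```

```bash
python3 - <<'E'
from h import *
import pickle
s=bot.observe();print(s["clock"],s["tool_pos"],s["qpos"],s["ft_force"]);im=bot.read_camera("wrist");cv2.imwrite("pics/w3.png",im);pickle.dump(s,open("w3.pkl","wb"))
for n in("scene","side"): cv2.imwrite(f"pics/{n}3.png",bot.read_camera(n))
g=cv2.convertScaleAbs(im,alpha=2.0,beta=10)
cv2.imwrite("pics/w3b.png",cv2.resize(g,(800,600),interpolation=2))
E
```

```text
5.6667 [0.531  0.152  0.2971] [ 0.0642  0.0947  1.6072 -0.0005  1.442  -1.6942] [-0.1407 -0.1692 -3.702 ]
```

View pics/w3b.png

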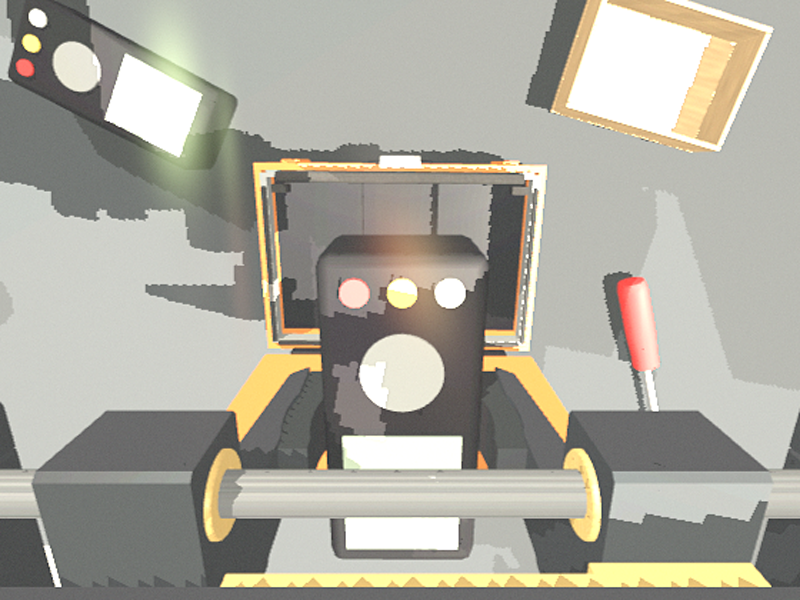

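The enhanced wrist view shows the meter square in the jaws (centred at x≈400), with the case behind it. The pocket's long edges appear as lines at x≈363 and x≈435 (rows 185–235), and the case's front top corners are near (254,164) and (547,165).

```bash
python3 - <<'E'
from h import *
import pickle
P=pose("wrist",pickle.load(open("w3.pkl","rb")))
C=np.array([.5317,.1516]);w=.1873;R=np.array([[np.cos(w),-np.sin(w)],[np.sin(w),np.cos(w)]])
loc=lambda q:np.c_[(q[:,:2]-C)@R,q[:,2]]*1000
print("corners",loc(onz("wrist",np.array([[254,164],[547,165]])*.7,.065,P)))
g=cv2.cvtColor(cv2.imread("pics/w3.png"),cv2.COLOR_BGR2GRAY)
print("cols 185..345 mean rows 134-160");print(g[134:160].mean(0)[185:375].round().astype(int))
print("rows 115..165 cols 262-295");print(g[:,262:296].mean(1)[110:166].round().astype(int))
print("foam lines",loc(onz("wrist",np.array([[363,210],[433,210],[437,210]])*.7,.029,P)))
for x in(-.0605,0,.0605):
  for y in(-.032,.032):
    X=np.r_[C+R@[x,y],.029];print(x,y,proj("wrist",X,P)[0],proj("scene",X)[0],proj("side",X)[0])
E
```

```text
corners [[ -75.9813 -110.2886   65.    ]
 [ -75.3552  109.8629   65.    ]]
cols 185..345 mean rows 134-160
[41 46 62 72 71 71 76 75 54 35 33 34 33 33 35 44 55 60 59 59 60 60 60 60
 60 60 60 60 60 60 60 60 60 60 60 61 61 62 62 62 61 61 61 62 62 62 62 62
 62 62 62 63 62 63 62 63 63 63 63 63 64 63 64 64 64 65 66 65 61 59 67 67
 67 68 68 68 68 69 70 71 71 71 71 72 72 72 72 73 73 73 73 74 74 74 74 75
 75 75 75 75 75 75 76 75 76 75 75 75 75 75 76 75 75 75 75 74 63 48 42 42
 41 57 76 75 75 75 75 76 75 76 76 76 76 77 77 77 77 77 78 78 78 78 79 80
 79 80 80 80 81 81 81 82 82 83 83 83 83 73 53 37 34 33 33 33 34 34 34 34
 33 33 33 33 32 35 37 37 37 37 37 37 41 57 74 75 70 75 83 69 61 72]
rows 115..165 cols 262-295
[141 139 137 138 144 186 188 144 100 102  48  64  72  71  72  72  72  67
  60  73  72  72  72  72  73  72  72  72  72  72  72  72  72  73  73  73
  73  74  74  74  74  74  75  75  75  75  76  75  75  75  76  76  76  76
  65  56]
foam lines [[-38.3293 -32.1588  29.    ]
 [-38.3511  27.2383  29.    ]
 [-38.3523  30.6327  29.    ]]
-0.0605 -0.032 [253.7817 128.1079] [298.8048 214.3453] [264.2912 220.519 ]
-0.0605 0.032 [307.4747 128.1301] [307.9764 198.5363] [252.8945 236.9181]
0 -0.032 [254.9733 178.2146] [320.8783 220.9995] [243.8799 213.1835]
0 0.032 [306.2882 178.2302] [329.4379 204.7218] [232.0173 229.1519]
0.0605 -0.032 [256.0638 224.0706] [343.6623 227.8678] [223.9715 206.0288]
0.0605 0.032 [305.2023 224.0806] [351.5662 211.0995] [211.6697 221.5826]
```

The pocket edges sit exactly where a pocket centred on the case would project (front edge row 128, sides at columns 253.5 and 306). I'll lower the meter there.

Scaled: -225 mm / 300 = -0.75, -215 mm / 300 = -0.7167.

apply_moves --rows '[{"delta_pos":[0.0023,-0.0013,-0.0833],"angular":[0,0,0],"grip":-0.5},{"delta_pos":[0.0023,-0.0013,-0.2],"angular":[0,0,0],"grip":-0.5},{"delta_pos":[0.0023,-0.0013,-0.3333],"angular":[0,0,0],"grip":-0.5},{"delta_pos":[0.0023,-0.0013,-0.4667],"angular":[0,0,0],"grip":-0.5},{"delta_pos":[0.0023,-0.0013,-0.5667],"angular":[0,0,0],"grip":-0.5},{"delta_pos":[0.0023,-0.0013,-0.65],"angular":[0,0,0],"grip":-0.5},{"delta_pos":[0.0023,-0.0013,-0.7167],"angular":[0,0,0],"grip":-0.5},{"delta_pos":[0.0023,-0.0013,-0.75],"angular":[0,0,0],"grip":-0.5}]'

```text
clock: 6.48
tool_pos: [0.5306, 0.1509, 0.0703]
tcp_rot: [[-0.983, -0.185, -0.005], [-0.185, 0.983, -0.0], [0.005, 0.0, -1.0]]
ft_force: [-0.7, -0.2, -3.1]
width: 0.542
gripper_force: 20.0
```

Scaled: -23 mm / 300 = -0.0767, -22 mm / 300 = -0.0733.

apply_moves --rows '[{"delta_pos":[0,0,-0.0167],"angular":[0,0,0],"grip":-0.5},{"delta_pos":[0,0,-0.0333],"angular":[0,0,0],"grip":-0.5},{"delta_pos":[0,0,-0.0467],"angular":[0,0,0],"grip":-0.5},{"delta_pos":[0,0,-0.06],"angular":[0,0,0],"grip":-0.5},{"delta_pos":[0,0,-0.0667],"angular":[0,0,0],"grip":-0.5},{"delta_pos":[0,0,-0.0733],"angular":[0,0,0],"grip":-0.5},{"delta_pos":[0,0,-0.0767],"angular":[0,0,0],"grip":-0.5},{"delta_pos":[0,0,-0.0767],"angular":[0,0,0],"grip":-0.5}]'

```text
clock: 7.15
tool_pos: [0.5324, 0.1522, 0.0503]
tcp_rot: [[-0.982, -0.186, 0.0], [-0.186, 0.982, 0.0], [-0.0, -0.0, -1.0]]
ft_force: [-0.1, 0.1, -4.3]
width: 0.541
gripper_force: 20.0
```

Scaled: -3 mm / 300 = -0.01, -2 mm / 300 = -0.0067.

apply_moves --rows '[{"delta_pos":[0,0,-0.0033],"angular":[0,0,0],"grip":-0.5},{"delta_pos":[0,0,-0.0067],"angular":[0,0,0],"grip":-0.5},{"delta_pos":[0,0,-0.01],"angular":[0,0,0],"grip":-0.5},{"delta_pos":[0,0,-0.01],"angular":[0,0,0],"grip":-0.5},{"delta_pos":[0,0,-0.01],"angular":[0,0,0],"grip":-0.5}]'

```text
clock: 7.57
tool_pos: [0.5323, 0.1521, 0.0471]
tcp_rot: [[-0.982, -0.186, -0.0], [-0.186, 0.982, -0.0], [0.0, 0.0, -1.0]]
ft_force: [-1.0, -0.7, -3.7]
width: 0.544
gripper_force: 20.0
```

Scaled: -1 mm / 300 = -0.0033, -0.5 mm / 300 = -0.0017.

apply_moves --rows '[{"delta_pos":[0,0,-0.0017],"angular":[0,0,0],"grip":-0.5},{"delta_pos":[0,0,-0.0017],"angular":[0,0,0],"grip":-0.5},{"delta_pos":[0,0,-0.0033],"angular":[0,0,0],"grip":-0.5},{"delta_pos":[0,0,-0.0033],"angular":[0,0,0],"grip":-0.5}]'

```text
clock: 7.9
tool_pos: [0.5324, 0.1521, 0.0462]
tcp_rot: [[-0.982, -0.186, -0.0], [-0.186, 0.982, -0.0], [0.0, 0.0, -1.0]]
ft_force: [0.1, 0.8, -2.7]
width: 0.544
gripper_force: 20.0
```

Scaled: -0.6 mm / 300 = -0.002.

apply_moves --rows '[{"delta_pos":[0,0,-0.002],"angular":[0,0,0],"grip":-0.5},{"delta_pos":[0,0,-0.002],"angular":[0,0,0],"grip":-0.5},{"delta_pos":[0,0,-0.002],"angular":[0,0,0],"grip":0.3},{"delta_pos":[0,0,-0.002],"angular":[0,0,0],"grip":0.5},{"delta_pos":[0,0,-0.002],"angular":[0,0,0],"grip":0.5},{"delta_pos":[0,0,-0.002],"angular":[0,0,0],"grip":0.5}]'

```text
clock: 8.4
tool_pos: [0.5327, 0.1521, 0.0458]
tcp_rot: [[-0.982, -0.186, 0.001], [-0.186, 0.982, 0.0], [-0.001, -0.0, -1.0]]
ft_force: [0.7, -0.3, -0.1]
width: 0.749
gripper_force: 0.0
```

Scaled: 255 mm / 300 = 0.85, 225 mm / 300 = 0.75.

apply_moves --rows '[{"delta_pos":[0,0,0.0333],"angular":[0,0,0],"grip":0.5},{"delta_pos":[0,0,0.1],"angular":[0,0,0],"grip":0.5},{"delta_pos":[0,0,0.2167],"angular":[0,0,0],"grip":0.5},{"delta_pos":[0,0,0.35],"angular":[0,0,0],"grip":0.5},{"delta_pos":[0,0,0.4833],"angular":[0,0,0],"grip":0.5},{"delta_pos":[0,0,0.6167],"angular":[0,0,0],"grip":0.2},{"delta_pos":[0,0,0.75],"angular":[0,0,0],"grip":-0.5},{"delta_pos":[0,0,0.85],"angular":[0,0,0],"grip":-1}]'

```text
clock: 9.07
tool_pos: [0.5329, 0.1522, 0.3056]
tcp_rot: [[-0.982, -0.186, 0.005], [-0.186, 0.982, 0.0], [-0.005, -0.001, -1.0]]
ft_force: [-0.1, 1.2, 1.0]
width: 0.547
gripper_force: 0.0
```

```bash
python3 - <<'E'
from h import *
import pickle
s=bot.observe();print(s["clock"],s["tool_pos"],s["tcp_rot"],s["qpos"],s["ft_force"],s["moment"]);im=bot.read_camera("wrist");cv2.imwrite("pics/w4.png",im);pickle.dump(s,open("w4.pkl","wb"))
S=[bot.read_camera(n) for n in("scene","side")]
for n,i in zip(("scene","side"),S): cv2.imwrite(f"pics/{n}4.png",i)
cv2.imwrite("pics/v4.png",np.hstack([cv2.resize(cv2.convertScaleAbs(im[100:300,150:410],alpha=1.8),(520,400),interpolation=2),cv2.resize(S[1][120:280,170:300],(280,345),interpolation=2)[:400].copy() if 0 else cv2.copyMakeBorder(cv2.resize(S[1][120:280,170:300],(280,345),interpolation=2),0,55,0,0,0)]))
E
```

```text
9.0667 [0.5329 0.1522 0.3056] [[-0.9825 -0.1865  0.0047]
 [-0.1865  0.9825  0.0003]
 [-0.0047 -0.0006 -1.    ]] [ 0.064   0.0886  1.597   0.      1.4513 -1.6943] [-0.0872  1.1953  1.0207] [ 0.0576 -0.1859 -0.0515]
```

View pics/v4.png

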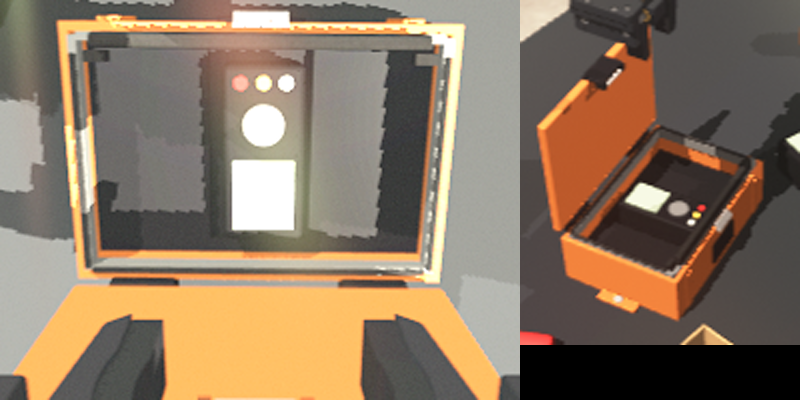

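The meter lies flat in the pocket with its display up (wrist view ~(263,150), side view ~(665,205)). Next I'll go over and behind the upright lid.

Scaled: 131.5 mm / 300 = 0.4383, 24.5 mm / 300 = 0.0817.

apply_moves --rows '[{"delta_pos":[0.0833,0.0167,0],"angular":[0,0,0],"grip":-1},{"delta_pos":[0.2,0.0367,0],"angular":[0,0,0],"grip":-1},{"delta_pos":[0.3167,0.06,0],"angular":[0,0,0],"grip":-1},{"delta_pos":[0.4,0.0733,0],"angular":[0,0,0],"grip":-1},{"delta_pos":[0.4383,0.0817,0],"angular":[0,0,0],"grip":-1},{"delta_pos":[0.4383,0.0817,-0.0667],"angular":[0,0,0],"grip":-1},{"delta_pos":[0.4383,0.0817,-0.1667],"angular":[0,0,0],"grip":-1},{"delta_pos":[0.4383,0.0817,-0.2833],"angular":[0,0,0],"grip":-1}]'

```text
clock: 9.88
tool_pos: [0.6643, 0.1767, 0.2148]
tcp_rot: [[-0.982, -0.186, 0.001], [-0.186, 0.982, 0.0], [-0.001, -0.0, -1.0]]
ft_force: [0.3, -0.3, -0.5]
width: 0.007
gripper_force: 0.0
```

Scaled: -21 mm / 300 = -0.07, -15 mm / 300 = -0.05.

apply_moves --rows '[{"delta_pos":[0,0,-0.05],"angular":[0,0,0],"grip":-1},{"delta_pos":[0,0,-0.07],"angular":[0,0,0],"grip":-1},{"delta_pos":[0,0,-0.07],"angular":[0,0,0],"grip":-1},{"delta_pos":[0,0,-0.07],"angular":[0,0,0],"grip":-1}]'

```text
clock: 10.22
tool_pos: [0.6639, 0.1766, 0.1948]
tcp_rot: [[-0.982, -0.186, -0.0], [-0.186, 0.982, 0.0], [0.0, 0.0, -1.0]]
ft_force: [-0.0, 0.1, 0.4]
width: 0.006
gripper_force: 0.0
```

Scaled: -66 mm / 300 = -0.22, -58 mm / 300 = -0.1933.

apply_moves --rows '[{"delta_pos":[-0.0333,-0.0063,0],"angular":[0,0,0],"grip":-1},{"delta_pos":[-0.0667,-0.0127,0],"angular":[0,0,0],"grip":-1},{"delta_pos":[-0.1,-0.019,0],"angular":[0,0,0],"grip":-1},{"delta_pos":[-0.1233,-0.0233,0],"angular":[0,0,0],"grip":-1},{"delta_pos":[-0.1467,-0.0277,0],"angular":[0,0,0],"grip":-1},{"delta_pos":[-0.17,-0.0323,0],"angular":[0,0,0],"grip":-1},{"delta_pos":[-0.1933,-0.0367,0],"angular":[0,0,0],"grip":-1},{"delta_pos":[-0.22,-0.0417,0],"angular":[0,0,0],"grip":-1}]'

```text
clock: 10.88
tool_pos: [0.5977, 0.164, 0.1952]
tcp_rot: [[-0.982, -0.186, 0.001], [-0.186, 0.982, 0.0], [-0.001, -0.0, -1.0]]
ft_force: [0.8, -0.2, -0.6]
width: 0.005
gripper_force: 0.4
```

Scaled: -48 mm / 300 = -0.16, -40 mm / 300 = -0.1333.

apply_moves --rows '[{"delta_pos":[-0.0267,-0.005,0],"angular":[0,0,0],"grip":-1},{"delta_pos":[-0.0533,-0.01,0],"angular":[0,0,0],"grip":-1},{"delta_pos":[-0.08,-0.015,0],"angular":[0,0,0],"grip":-1},{"delta_pos":[-0.1067,-0.0203,0],"angular":[0,0,0],"grip":-1},{"delta_pos":[-0.1333,-0.0253,0],"angular":[0,0,0],"grip":-1},{"delta_pos":[-0.16,-0.0303,0],"angular":[0,0,0],"grip":-1}]'

```text
clock: 11.38
tool_pos: [0.5489, 0.1548, 0.1945]
tcp_rot: [[-0.982, -0.186, -0.0], [-0.186, 0.982, -0.0], [0.0, -0.0, -1.0]]
ft_force: [-0.3, 0.1, 0.7]
width: -0.0
gripper_force: 0.1
```

```bash
python3 - <<'E'
from h import *
s=bot.observe();print(s["clock"],s["tool_pos"],s["ft_force"])
S=[cv2.resize(bot.read_camera(n)[100:280,150:400],(400,288),interpolation=2) for n in("scene","side")]
cv2.imwrite("pics/v5.png",np.hstack(S))
E
```

```text
11.3833 [0.5489 0.1548 0.1945] [-0.3497  0.1477  0.6602]
```

View pics/v5.png

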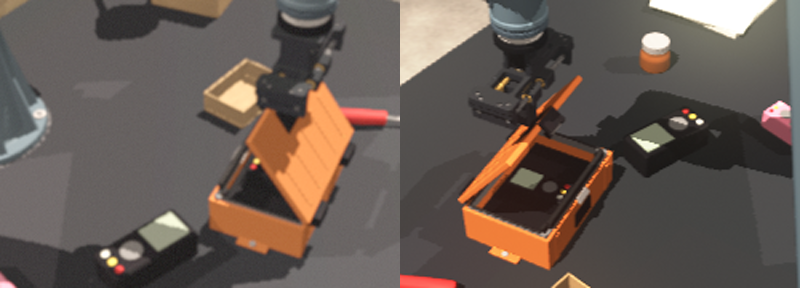

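The lid is leaning at about 1 rad under the fingers (scene view ~(300,130)), and the meter is in place. I'll keep pushing until it falls onto the gasket.

apply_moves --rows '[{"delta_pos":[-0.0233,-0.0043,0],"angular":[0,0,0],"grip":-1},{"delta_pos":[-0.0467,-0.0087,0],"angular":[0,0,0],"grip":-1},{"delta_pos":[-0.07,-0.0133,0],"angular":[0,0,0],"grip":-1},{"delta_pos":[-0.0933,-0.0177,0],"angular":[0,0,0],"grip":-1},{"delta_pos":[-0.1167,-0.022,0],"angular":[0,0,0],"grip":-1},{"delta_pos":[-0.14,-0.0267,0],"angular":[0,0,0],"grip":-1},{"delta_pos":[-0.14,-0.0267,0],"angular":[0,0,0],"grip":-1},{"delta_pos":[-0.14,-0.0267,0],"angular":[0,0,0],"grip":-1}]'

```text
clock: 12.15
tool_pos: [0.5076, 0.147, 0.1948]
tcp_rot: [[-0.982, -0.186, 0.0], [-0.186, 0.982, 0.0], [-0.0, -0.0, -1.0]]
ft_force: [-0.5, -0.4, 0.5]
width: 0.005
gripper_force: 0.0
```

```bash
python3 - <<'E'
from h import *
s=bot.observe();print(s["clock"],s["tool_pos"],s["ft_force"])
I=[bot.read_camera(n) for n in("scene","side")]
for n,i in zip(("scene","side"),I): cv2.imwrite(f"pics/{n}6.png",i)
cv2.imwrite("pics/v6.png",np.hstack([cv2.resize(i[100:280,150:400],(400,288),interpolation=2) for i in I]))
E
```

```text
12.15 [0.5076 0.147  0.1948] [-0.5304 -0.3599  0.4946]
```

View pics/v6.png

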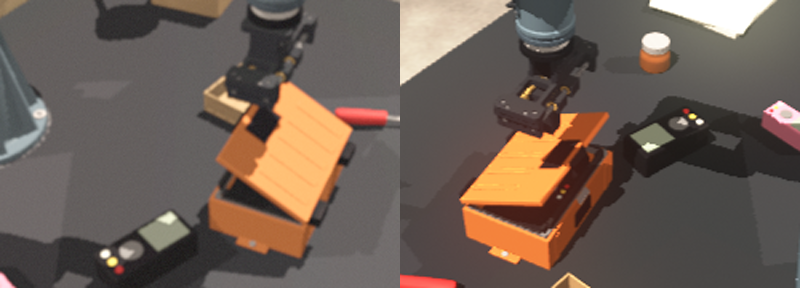

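The lid has left the fingers and is falling slowly (about 0.5 rad). I'll move over the pad point while it settles.

Scaled: -65 mm / 300 = -0.2167, -5.3 mm / 300 = -0.0177.

apply_moves --rows '[{"delta_pos":[-0.0333,-0.0063,0],"angular":[0,0,0],"grip":-1},{"delta_pos":[-0.0667,-0.0127,0],"angular":[0,0,0],"grip":-1},{"delta_pos":[-0.0933,-0.0177,0],"angular":[0,0,0],"grip":-1},{"delta_pos":[-0.0933,-0.0177,0],"angular":[0,0,0],"grip":-1},{"delta_pos":[-0.0933,-0.0177,-0.05],"angular":[0,0,0],"grip":-1},{"delta_pos":[-0.0933,-0.0177,-0.1167],"angular":[0,0,0],"grip":-1},{"delta_pos":[-0.0933,-0.0177,-0.1833],"angular":[0,0,0],"grip":-1},{"delta_pos":[-0.0933,-0.0177,-0.2167],"angular":[0,0,0],"grip":-1}]'

```text
clock: 12.92
tool_pos: [0.4789, 0.1416, 0.1277]
tcp_rot: [[-0.983, -0.186, -0.002], [-0.186, 0.983, -0.0], [0.002, 0.0, -1.0]]
ft_force: [-0.3, -0.3, -0.6]
width: 0.005
gripper_force: 0.0
```

```bash
cat > lid.py <<'E'
# lid angle: project the lid's tip edge for candidate angles, and find the strongest dark->orange tip edge in both fixed views
from h import *
C=np.array([.5317,.1516]);w=.1873;R=np.array([[np.cos(w),-np.sin(w)],[np.sin(w),np.cos(w)]])
def pt(L,y,t,a):
    q=R@[.075-L*np.cos(a)+t*np.sin(a),y];return np.r_[C+q,.075+L*np.sin(a)+t*np.cos(a)]
def angle(n,im):
    h=cv2.cvtColor(im,cv2.COLOR_BGR2HSV);m=((h[...,0]>4)&(h[...,0]<22)&(h[...,1]>120)&(h[...,2]>90)).astype(np.float32);m=cv2.GaussianBlur(m,(3,3),0.7)
    A=np.arange(-.05,1.2,.004);o=[]
    g=cv2.cvtColor(im,cv2.COLOR_BGR2GRAY).astype(np.float32);g=cv2.Laplacian(cv2.GaussianBlur(g,(3,3),.7),5)*0+cv2.magnitude(cv2.Sobel(g,5,1,0),cv2.Sobel(g,5,0,1))
    ys=np.r_[np.linspace(-.1,-.045,12),np.linspace(.045,.1,12)]
    for a in A:
        p=proj(n,[pt(.158,y,.010,a) for y in ys]).astype(np.float32)
        q=proj(n,[pt(L,s*.11,.010,a) for L in np.linspace(.06,.15,10) for s in((-1,) if n=="scene" else (1,))]).astype(np.float32)
        p=np.r_[p,q]
        o.append(cv2.remap(g,p[:,0][None],p[:,1][None],1).mean())
    o=np.array(o);i=np.argsort(-o)[:4];return A[i],o[i]
if __name__=="__main__":
    s=bot.observe();print(s["clock"],s["tool_pos"],s["ft_force"])
    for n in("scene","side"):
        im=bot.read_camera(n);cv2.imwrite(f"pics/{n}_{s['clock']:.2f}.png",im);print(n,*angle(n,im))
E
python3 lid.py
```

```text
12.9167 [0.4789 0.1416 0.1277] [-0.3492 -0.2966 -0.6264]
scene [0.918 0.922 0.906 0.914] [132.363  132.2533 130.2864 130.0783]
side [0.994 0.998 0.99  1.002] [328.7609 325.9413 312.1192 299.238 ]
```

```bash
sed -i 's/np.arange(-.05,1.2,.004)/np.arange(-.06,.3,.004)/' lid.py && python3 lid.py
```

```text
13.0167 [0.4786 0.1416 0.1279] [ 0.1065 -0.053   0.4834]
scene [0.008 0.004 0.    0.012] [122.2275 122.049  121.2312 121.1349]
side [0.056 0.052 0.06  0.064] [178.3469 177.7629 176.9405 174.3335]
```

apply_moves --rows '[{"delta_pos":[0,0,-0.0133],"angular":[0,0,0],"grip":-1},{"delta_pos":[0,0,-0.0267],"angular":[0,0,0],"grip":-1},{"delta_pos":[0,0,-0.0367],"angular":[0,0,0],"grip":-1},{"delta_pos":[0,0,-0.0433],"angular":[0,0,0],"grip":-1},{"delta_pos":[0,0,-0.05],"angular":[0,0,0],"grip":-1},{"delta_pos":[0,0,-0.05],"angular":[0,0,0],"grip":-1}]'

```text
clock: 13.62
tool_pos: [0.4796, 0.1417, 0.1142]
tcp_rot: [[-0.982, -0.186, -0.001], [-0.186, 0.982, -0.0], [0.001, 0.0, -1.0]]
ft_force: [1.1, 1.6, 0.2]
width: 0.003
gripper_force: 0.0
```

Scaled: -4 mm / 300 = -0.0133, -3 mm / 300 = -0.01.

apply_moves --rows '[{"delta_pos":[0,0,-0.0033],"angular":[0,0,0],"grip":-1},{"delta_pos":[0,0,-0.0067],"angular":[0,0,0],"grip":-1},{"delta_pos":[0,0,-0.01],"angular":[0,0,0],"grip":-1},{"delta_pos":[0,0,-0.0133],"angular":[0,0,0],"grip":-1},{"delta_pos":[0,0,-0.0133],"angular":[0,0,0],"grip":-1}]'

```text
clock: 14.03
tool_pos: [0.4798, 0.1417, 0.1104]
tcp_rot: [[-0.982, -0.186, -0.0], [-0.186, 0.982, -0.0], [0.0, 0.0, -1.0]]
ft_force: [0.0, 0.1, -0.0]
width: 0.005
gripper_force: 0.0
```

Scaled: -3 mm / 300 = -0.01, -2 mm / 300 = -0.0067.

apply_moves --rows '[{"delta_pos":[0,0,-0.0033],"angular":[0,0,0],"grip":-1},{"delta_pos":[0,0,-0.0067],"angular":[0,0,0],"grip":-1},{"delta_pos":[0,0,-0.01],"angular":[0,0,0],"grip":-1},{"delta_pos":[0,0,-0.01],"angular":[0,0,0],"grip":-1},{"delta_pos":[0,0,-0.01],"angular":[0,0,0],"grip":-1}]'

```text
clock: 14.45
tool_pos: [0.4798, 0.1417, 0.1075]
tcp_rot: [[-0.982, -0.186, -0.0], [-0.186, 0.982, -0.0], [0.0, 0.0, -1.0]]
ft_force: [-0.4, 0.1, -0.7]
width: 0.007
gripper_force: 0.0
```

Scaled: -3 mm / 300 = -0.01, -2 mm / 300 = -0.0067.

apply_moves --rows '[{"delta_pos":[0,0,-0.0033],"angular":[0,0,0],"grip":-1},{"delta_pos":[0,0,-0.0067],"angular":[0,0,0],"grip":-1},{"delta_pos":[0,0,-0.01],"angular":[0,0,0],"grip":-1},{"delta_pos":[0,0,-0.01],"angular":[0,0,0],"grip":-1},{"delta_pos":[0,0,-0.01],"angular":[0,0,0],"grip":-1}]'

```text
clock: 14.87
tool_pos: [0.4799, 0.1417, 0.1047]
tcp_rot: [[-0.982, -0.186, -0.0], [-0.186, 0.982, -0.0], [0.0, -0.0, -1.0]]
ft_force: [-0.3, 0.3, 1.8]
width: 0.004
gripper_force: 0.6
```

Scaled: -3 mm / 300 = -0.01, -2 mm / 300 = -0.0067.

apply_moves --rows '[{"delta_pos":[-0.0003,0,-0.0033],"angular":[0,0,0],"grip":-1},{"delta_pos":[-0.0007,0,-0.0067],"angular":[0,0,0],"grip":-1},{"delta_pos":[-0.001,-0.0003,-0.01],"angular":[0,0,0],"grip":-1},{"delta_pos":[-0.001,-0.0003,-0.01],"angular":[0,0,0],"grip":-1},{"delta_pos":[-0.001,-0.0003,-0.01],"angular":[0,0,0],"grip":-1}]'

```text
clock: 15.28
tool_pos: [0.4796, 0.1416, 0.1019]
tcp_rot: [[-0.982, -0.186, 0.0], [-0.186, 0.982, 0.0], [-0.0, -0.0, -1.0]]
ft_force: [-1.8, 0.1, 5.7]
width: 0.004
gripper_force: 2.7
```

Scaled: -3 mm / 300 = -0.01, -2 mm / 300 = -0.0067.

apply_moves --rows '[{"delta_pos":[-0.0003,0,-0.0033],"angular":[0,0,0],"grip":-1},{"delta_pos":[-0.0007,0,-0.0067],"angular":[0,0,0],"grip":-1},{"delta_pos":[-0.001,-0.0003,-0.01],"angular":[0,0,0],"grip":-1},{"delta_pos":[-0.001,-0.0003,-0.01],"angular":[0,0,0],"grip":-1},{"delta_pos":[-0.001,-0.0003,-0.01],"angular":[0,0,0],"grip":-1}]'

```text
clock: 15.7
tool_pos: [0.4793, 0.1416, 0.0992]
tcp_rot: [[-0.982, -0.186, 0.0], [-0.186, 0.982, 0.0], [-0.0, 0.0, -1.0]]
ft_force: [-3.3, -0.8, 8.3]
width: 0.001
gripper_force: 4.0
```

Scaled: -1.5 mm / 300 = -0.005, -1 mm / 300 = -0.0033.

apply_moves --rows '[{"delta_pos":[-0.0007,0,-0.0017],"angular":[0,0,0],"grip":-1},{"delta_pos":[-0.0013,-0.0003,-0.0033],"angular":[0,0,0],"grip":-1},{"delta_pos":[-0.002,-0.0003,-0.005],"angular":[0,0,0],"grip":-1},{"delta_pos":[-0.002,-0.0003,-0.005],"angular":[0,0,0],"grip":-1},{"delta_pos":[-0.002,-0.0003,-0.005],"angular":[0,0,0],"grip":-1}]'

```text
clock: 16.12
tool_pos: [0.4792, 0.1416, 0.098]
tcp_rot: [[-0.982, -0.186, 0.001], [-0.186, 0.982, 0.0], [-0.001, -0.0, -1.0]]
ft_force: [-2.0, 0.3, 8.8]
width: 0.007
gripper_force: 4.3
```

Scaled: -1 mm / 300 = -0.0033, -0.5 mm / 300 = -0.0017.

apply_moves --rows '[{"delta_pos":[-0.0003,0,-0.0017],"angular":[0,0,0],"grip":-1},{"delta_pos":[-0.0007,-0.0003,-0.0033],"angular":[0,0,0],"grip":-1},{"delta_pos":[-0.0007,-0.0003,-0.0033],"angular":[0,0,0],"grip":-1},{"delta_pos":[-0.0007,-0.0003,-0.0033],"angular":[0,0,0],"grip":-1}]'

```text
clock: 16.45
tool_pos: [0.4791, 0.1415, 0.0971]
tcp_rot: [[-0.982, -0.186, 0.001], [-0.186, 0.982, 0.0], [-0.001, 0.0, -1.0]]
ft_force: [-2.9, 0.2, 10.6]
width: 0.004
gripper_force: 4.8
```

Scaled: -1 mm / 300 = -0.0033, -0.5 mm / 300 = -0.0017.

apply_moves --rows '[{"delta_pos":[-0.0003,0,-0.0017],"angular":[0,0,0],"grip":-1},{"delta_pos":[-0.0007,0,-0.0033],"angular":[0,0,0],"grip":-1},{"delta_pos":[-0.0007,0,-0.0033],"angular":[0,0,0],"grip":-1},{"delta_pos":[-0.0007,0,-0.0033],"angular":[0,0,0],"grip":-1}]'

```text
clock: 16.78
tool_pos: [0.479, 0.1415, 0.0963]
tcp_rot: [[-0.982, -0.186, 0.002], [-0.186, 0.982, 0.0], [-0.002, 0.0, -1.0]]
ft_force: [-2.5, 1.2, 10.2]
width: 0.012
gripper_force: 5.1
```

Scaled: -1 mm / 300 = -0.0033, -0.5 mm / 300 = -0.0017.

apply_moves --rows '[{"delta_pos":[-0.0003,0,-0.0017],"angular":[0,0,0],"grip":-1},{"delta_pos":[-0.0007,0,-0.0033],"angular":[0,0,0],"grip":-1},{"delta_pos":[-0.0007,0,-0.0033],"angular":[0,0,0],"grip":-1},{"delta_pos":[-0.0007,0,-0.0033],"angular":[0,0,0],"grip":-1}]'

```text
clock: 17.12
tool_pos: [0.479, 0.1415, 0.0953]
tcp_rot: [[-0.982, -0.186, 0.002], [-0.186, 0.982, 0.0], [-0.002, -0.0, -1.0]]
ft_force: [-2.7, 0.2, 10.5]
width: 0.005
gripper_force: 5.3
```

Scaled: -0.8 mm / 300 = -0.0027, -0.5 mm / 300 = -0.0017.

apply_moves --rows '[{"delta_pos":[-0.0003,0,-0.0017],"angular":[0,0,0],"grip":-1},{"delta_pos":[-0.0003,0,-0.0027],"angular":[0,0,0],"grip":-1},{"delta_pos":[-0.0003,0,-0.0027],"angular":[0,0,0],"grip":-1},{"delta_pos":[-0.0003,0,-0.0027],"angular":[0,0,0],"grip":-1}]'

```text
clock: 17.45
tool_pos: [0.4789, 0.1415, 0.0947]
tcp_rot: [[-0.982, -0.186, 0.002], [-0.186, 0.982, 0.0], [-0.002, -0.0, -1.0]]
ft_force: [-2.5, 0.7, 11.8]
width: 0.006
gripper_force: 6.2
```

Scaled: -0.6 mm / 300 = -0.002, -0.4 mm / 300 = -0.0013.

apply_moves --rows '[{"delta_pos":[-0.0003,0,-0.0013],"angular":[0,0,0],"grip":-1},{"delta_pos":[-0.0003,0,-0.002],"angular":[0,0,0],"grip":-1},{"delta_pos":[-0.0003,0,-0.002],"angular":[0,0,0],"grip":-1},{"delta_pos":[-0.0003,0,-0.002],"angular":[0,0,0],"grip":-1}]'

```text
clock: 17.78
tool_pos: [0.4789, 0.1415, 0.0943]
tcp_rot: [[-0.982, -0.186, 0.002], [-0.186, 0.982, 0.0], [-0.002, -0.0, -1.0]]
ft_force: [-4.3, 0.0, 13.7]
width: 0.009
gripper_force: 6.8
```

Scaled: -0.6 mm / 300 = -0.002, -0.3 mm / 300 = -0.001.

apply_moves --rows '[{"delta_pos":[0,0,-0.001],"angular":[0,0,0],"grip":-1},{"delta_pos":[0,0,-0.002],"angular":[0,0,0],"grip":-1},{"delta_pos":[0,0,-0.002],"angular":[0,0,0],"grip":-1},{"delta_pos":[0,0,-0.002],"angular":[0,0,0],"grip":-1}]'

```text
clock: 18.12
tool_pos: [0.4789, 0.1415, 0.094]
tcp_rot: [[-0.982, -0.187, 0.002], [-0.187, 0.982, 0.0], [-0.002, -0.0, -1.0]]
ft_force: [-5.7, -0.2, 17.4]
width: 0.004
gripper_force: 8.5
```

Scaled: -0.4 mm / 300 = -0.0013, -0.2 mm / 300 = -0.0007.

apply_moves --rows '[{"delta_pos":[0,0,-0.0007],"angular":[0,0,0],"grip":-1},{"delta_pos":[0,0,-0.0013],"angular":[0,0,0],"grip":-1},{"delta_pos":[0,0,-0.0013],"angular":[0,0,0],"grip":-1},{"delta_pos":[0,0,-0.0013],"angular":[0,0,0],"grip":-1}]'

```text
clock: 18.45
tool_pos: [0.4789, 0.1415, 0.0939]
tcp_rot: [[-0.982, -0.187, 0.002], [-0.187, 0.982, 0.0], [-0.002, -0.0, -1.0]]
ft_force: [-5.8, -0.9, 20.2]
width: 0.006
gripper_force: 9.8
```

The stiff bumpers are reached at 20 N, and total compression is about 11.5 mm. I'll back off and probe whether the lid stayed down.

Scaled: 25 mm / 300 = 0.0833, 12 mm / 300 = 0.04.

apply_moves --rows '[{"delta_pos":[0,0,0.0067],"angular":[0,0,0],"grip":-1},{"delta_pos":[0,0,0.0167],"angular":[0,0,0],"grip":-1},{"delta_pos":[0,0,0.04],"angular":[0,0,0],"grip":-1},{"delta_pos":[0,0,0.0833],"angular":[0,0,0],"grip":-1},{"delta_pos":[0,0,0.0833],"angular":[0,0,0],"grip":-1},{"delta_pos":[0,0,0.0833],"angular":[0,0,0],"grip":-1}]'

```text
clock: 18.95
tool_pos: [0.4784, 0.1413, 0.1172]
tcp_rot: [[-0.982, -0.186, 0.002], [-0.186, 0.982, 0.0], [-0.002, -0.0, -1.0]]
ft_force: [0.8, 0.2, -1.1]
width: 0.006
gripper_force: 0.0
```

```bash
python3 lid.py
```

```text
18.95 [0.4784 0.1413 0.1172] [ 0.8379  0.1983 -1.0956]
scene [-0.06  -0.056 -0.052 -0.048] [121.6958 120.8591 119.5991 117.6155]
side [-0.016 -0.02  -0.012 -0.024] [178.0365 177.5771 177.3196 175.7289]
```

Scaled: -21 mm / 300 = -0.07, -20 mm / 300 = -0.0667.

apply_moves --rows '[{"delta_pos":[0,0,-0.02],"angular":[0,0,0],"grip":-1},{"delta_pos":[0,0,-0.04],"angular":[0,0,0],"grip":-1},{"delta_pos":[0,0,-0.0567],"angular":[0,0,0],"grip":-1},{"delta_pos":[0,0,-0.0667],"angular":[0,0,0],"grip":-1},{"delta_pos":[0,0,-0.07],"angular":[0,0,0],"grip":-1},{"delta_pos":[0,0,-0.07],"angular":[0,0,0],"grip":-1},{"delta_pos":[0,0,-0.07],"angular":[0,0,0],"grip":-1}]'

```text
clock: 19.63
tool_pos: [0.4776, 0.1413, 0.0953]
tcp_rot: [[-0.982, -0.186, -0.001], [-0.186, 0.982, -0.0], [0.001, 0.0, -1.0]]
ft_force: [0.4, 0.2, -0.6]
width: 0.004
gripper_force: 0.0
```

No force at 0.0953, where the unlatched lid pushed back with about 10 N, so the latch has caught. I'll retreat and recheck.

Scaled: 165 mm / 300 = 0.55, 135 mm / 300 = 0.45.

apply_moves --rows '[{"delta_pos":[0,0,0.0667],"angular":[0,0,0],"grip":-1},{"delta_pos":[0,0,0.1833],"angular":[0,0,0],"grip":-1},{"delta_pos":[0,0,0.3167],"angular":[0,0,0],"grip":-1},{"delta_pos":[0,0,0.45],"angular":[0,0,0],"grip":-1},{"delta_pos":[0,0,0.55],"angular":[0,0,0],"grip":-1},{"delta_pos":[0,0,0.55],"angular":[0,0,0],"grip":-1},{"delta_pos":[0,0,0.55],"angular":[0,0,0],"grip":-1},{"delta_pos":[0,0,0.55],"angular":[0,0,0],"grip":-1}]'

```text
clock: 20.3
tool_pos: [0.4774, 0.1413, 0.2598]
tcp_rot: [[-0.982, -0.186, -0.001], [-0.186, 0.982, -0.0], [0.001, 0.0, -1.0]]
ft_force: [-0.0, -0.2, 0.2]
width: 0.008
gripper_force: 0.0
```

```bash
python3 lid.py && python3 - <<'E'
from workcell import bot
print(bot.close_job())
E
```

```text
20.3 [0.4774 0.1413 0.2598] [-0.0131 -0.2025  0.2435]
scene [-0.04  -0.044 -0.036 -0.032] [178.285  177.7896 177.6381 176.2899]
side [-0.016 -0.02  -0.012 -0.024] [173.1938 172.8214 172.41   171.4014]
the job is handed in; nothing more can be done
None
```

The small black meter lies display-up in the pocket and the lid is shut and appears latched: after release, a probe met no push-back where the unlatched lid gave about 10 N; peak press read about 21 N, and the job was handed in at 20.3 s.

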